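Push the lidded pan home into the corner of the counter rail

TASK

Push the lidded steel pan along the counter with your fingers until its long side lies flat against the upright rail and its end is up against the end stop, then let it stand there. Only push it: do not pick it up, lift it or tip it, and leave the shaker, the pepper mill and the bowl where they are.

Things in the scene. Friction and masses are not known exactly. Their poses are not given: they have to be found in the camera images.
- pan_center (a point): Centre (33 mm up) of the pan to push: loose closed steel pan with fixed lid, no handle, z up, 66 mm tall. Widest at the lid's flange, 44 to 56 mm up: 108 mm along its x, 176 mm along its y; the body below is 4 mm in per side, the lid's raised centre 10 mm in. 0.35 to 0.7 kg, 1.5 to 5 N to slide. Long side starts up to 20 degrees out of line with the rail.
- rail: Fixed straight steel rail, 640 mm long, 75 mm tall, 20 mm thick, running left to right beyond the pan. Origin: on the counter at mid-length of the face towards robot and pan. Its y runs along the rail, its x points away from the robot, square to the face; the pan's side is negative x.
- stop: Fixed steel end stop: upright plate 20 mm thick (its y), 110 mm long (its x), 50 mm tall, square to the rail on the pan's side, 2 mm off the rail's face. Origin: centre of its underside; axes parallel to the rail's. Stands 260 mm left (rail +y) or right of the rail's middle; the pan goes against its inner face, towards the rail's middle.
- shaker: Loose round metal shaker with a domed top, 56 mm across, 74 mm tall, standing at the opposite end of the rail from the stop, 57 mm before the rail's face. Origin: centre of its underside. Leave alone.
- mill: Loose wooden pepper mill, 56 mm across, 166 mm tall, standing to one side nearer the robot. Origin: centre of its underside. Leave alone.
- bowl: Loose white bowl, 100 mm across the rim, 45 mm tall, standing to the other side nearer the robot. Origin: centre of its underside. Leave alone.
Mind the look-alikes: they are no part of the job. Of the things shaped like the part that bears pan_center, the bare steel one is meant. Leave any turquoise look-alike of the stop alone.

How it is judged (in metres and radians):
At the end, for the whole second after the job is handed in: The pan stands flat on the counter at rest, its long side within 5 mm of the rail's face and in line with it to 0.04 rad, and its end within 5 mm of the inner face of the end stop (x of pan_center in the frame of rail between -0.059 and -0.05 m and (y of pan_center in the frame of stop between 0.094 and 0.103 m or y of pan_center in the frame of stop between -0.103 and -0.094 m) and y of pan_center in the frame of rail between -0.2 and 0.2 m and angle between the y axis of pan_center and the y axis of rail, either way round below 0.04 rad and angle between pan_center's own z axis and vertical below 0.03 rad and height (world z) of pan_center below 0.037 m and linear speed of pan below 0.01 m/s); the robot touches nothing.
It fails at once if the pan is lifted more than 8 mm (height (world z) of pan_center above 0.041 m).
It fails at once if the pan is tipped by more than 0.12 rad (angle between pan_center's own z axis and vertical above 0.12 rad).
It fails at once if the shaker is moved more than 15 mm (distance of shaker from where it was at the start of the episode above 0.015 m).
It fails at once if the pepper mill is moved more than 15 mm (distance of mill from where it was at the start of the episode above 0.015 m).
It fails at once if the bowl is moved more than 15 mm (distance of bowl from where it was at the start of the episode above 0.015 m).
It also fails if it takes over 48 s, if anything falls off the work surface, if the arm or the gripper's body presses on something with over 40 N, if the wrist force passes 120 N, or if a joint passes its speed limit or range.

ROBOT

A 6-joint arm with a two-finger parallel gripper is mounted at the origin on the work surface. World frame = base frame: x ahead of the robot, y to its left, z up, the work surface at z = 0. Lengths are in mm, angles in rad, forces in N, time in s.
With the tool pointing down it reaches from about 400 to 825 mm from the base axis. Payload 7 kg.
Tool frame: the origin (TCP) lies between the finger pads; the fingertips stand manip.tip_reach ahead of it and the grasp point (between the pads) lies 2 mm behind it (manip.tip_reach is the distance from the TCP to the fingertips, in mm); z points along the fingers, y is the direction in which the jaws open and shut (so a half turn about z gives the same grasp; the last joint's range is limited). The gripper opens to 85 mm and grips with 20 to 120 N. Pads are 22 mm wide; open, the fingers measure 114 mm over their backs; the gripper's body (76 mm by 85 mm) begins 54 mm behind the grasp point. The pads swing forward as they close: fully open they stand 13 mm farther back than shut.
Start: joints at [1.475, 0.359, 0.012, 0, -1.224, -0.288], TCP at [252.758, 625.866, 248.302] pointing down, gripper open.
Joint ranges: [-3.07, 3.07], [-1.43, 2.12], [-1.02, 1.25], [-3.03, 1.67], [-3.05, -0], [-3.03, 3.03]. Speed limits (rad/s): [2.39, 2.39, 3.01, 3.14, 3.14, 3.14].

INTERFACE

Orientations are given as a unit quaternion [w, x, y, z].
In Python, from plant import manip gives the robot as it stands.
- The arm moves only by the tool send_rows, never from a script. Its argument "series" is a list of rows, each an object of numbers: "tx", "ty", "tz": the shift along the tool's x, y, z in m; "wx", "wy", "wz": the turn, a rotation vector about the tool's x, y, z in rad. In form: [{"tx": .., "ty": .., "tz": .., "wx": .., "wy": .., "wz": ..}, ...]. A call has 1 to 5 rows; each row shifts and turns the pose as measured when the row begins, along the tool's axes as they then stand; what a row does not reach is not made up. A row lasts 1/10 s, in which the tool goes at most 50 mm and 8.59 degrees, less where a joint would pass 70% of its speed; a pose out of reach is approached as far as the arm can. A call with a gripper value outside its range is refused whole. "claw" is the finger opening in m, from 0 to 0.0854, set as the call begins (left out, the last holds). The fingers move at their own pace and stop on an object; "squeeze" is the grip in N (left out, the last holds). Time passes only in rows, so rows that do not move let the fingers close. It gives the time, the measured TCP pose, the force and the opening at its end, in the units of the state.
- manip.read_state(): the state, without advancing time (a new reading comes with each control period).
- manip.camera(name): name is "side" or "top"; returns the picture (400x640x3 uint8, red, green, blue); there is no depth.
- manip.calibration(name): a dict with "intrinsics" (3x3 intrinsics, pixels), "rvec" (rotation vector, rad) and "tvec" (3), from world to camera coordinates, as OpenCV has them. Camera axes: x right, y down, z forward; pixel columns grow to the right and rows downward; lengths in mm; the calibration is good to about 2 mm. A picture is of the moment at which its call begins. calibration takes no time and is no camera call.
- manip.finish_job(): hands the job in, once; it reports no verdict.
The state is a dict: "t": time; "qpos": joint angles; "dq": joint speeds; "tau": joint torques, N m; "eef_pos": TCP position; "eef_rot": TCP orientation; "force": force on the tool from outside, world axes, zero at the start; "wrist_torque": the same for the moment, N m; "width": finger opening in mm.
Only numpy, scipy, OpenCV 4.12 (cv2) and the standard library are available. Lean on these libraries where they do the work, as an engineer would, in place of code of your own. Each camera call takes 0.05 s, during which the arm holds its last target.

## Working session

There is one attempt and no reset: what is moved stays moved. The work goes in short steps, Python scripts to look and compute and a tool call to move; the robot and the scene stay as the last step left them, time stands still between calls to the robot, and variables do not carry over. Pictures are saved under pics/ and viewed, and the job is handed in when it is done.

Besides the shell and the picture viewer there is one more tool, called after "Request:" as a command line: name --argument value ..., lists and objects as JSON in quotes. send_rows: Moves the arm, as the interface text tells. Its arguments: {"type":"object","properties":{"series":{"type":"array","items":{"type":"object","properties":{"tx":{"type":"number"},"ty":{"type":"number"},"tz":{"type":"number"},"wx":{"type":"number"},"wy":{"type":"number"},"wz":{"type":"number"}}}},"claw":{"type":"number"},"squeeze":{"type":"number"}},"required":["series"]}

```bash
mkdir -p pics; ls; cat > h.py <<'E'
import numpy as np,cv2
from plant import manip
def cal(n):
    c=manip.calibration(n);K=np.array(c['intrinsics'],float);R=cv2.Rodrigues(np.array(c['rvec'],float))[0];t=np.array(c['tvec'],float).ravel();return K,R,t
def toz(n,uv,z):
    K,R,t=cal(n);uv=np.atleast_2d(np.array(uv,float));o=-R.T@t
    d=(R.T@np.linalg.inv(K)@np.c_[uv,np.ones(len(uv))].T).T
    return o+d*((z-o[2])/d[:,2])[:,None]
def proj(n,P):
    K,R,t=cal(n);p=(R@np.atleast_2d(np.array(P,float)).T).T+t;p=(K@p.T).T;return p[:,:2]/p[:,2:]
def tri(a,ua,b,ub):
    A=[];y=[]
    for n,u in((a,ua),(b,ub)):
        K,R,t=cal(n);P=K@np.c_[R,t]
        A+= [u[0]*P[2]-P[0],u[1]*P[2]-P[1]]
    A=np.array(A);return np.linalg.lstsq(A[:,:3],-A[:,3],rcond=None)[0]
E
python3 - <<'E'
from h import *
for n in('side','top'):
    im=manip.camera(n);np.save(n+'0.npy',im);cv2.imwrite(f'pics/{n}0.png',im[:,:,::-1])
    K,R,t=cal(n);print(n,-R.T@t,R[2],K[0,0])
print(manip.tip_reach);print(manip.read_state())
E
```

```text
pics
side [ -92.65101479 -999.78271076  912.17294818] [ 0.41302401  0.70695433 -0.57413129] 488.3689824175282
top [ 388.44998894   64.87477071 1163.48451924] [ 0.13856935 -0.01276679 -0.99027044] 380.3988704093593
17.0
{'t': 0.1, 'qpos': array([ 1.47509969e+00,  3.59339089e-01,  1.11735624e-02, -3.29770075e-04,
       -1.22410748e+00, -2.88096920e-01]), 'dq': array([ 0.00075972,  0.00064053,  0.00055004,  0.00038813, -0.00067853,
       -0.0017005 ]), 'tau': array([-1.35728420e-03, -5.84767056e+01,  2.94109011e+01,  6.95458889e+00,
       -3.15522513e-03,  8.34901471e-06]), 'eef_pos': array([252.61384554, 625.51697412, 247.44816661]), 'eef_rot': array([ 7.49819012e-04,  9.81633258e-01, -1.90776252e-01, -8.33975679e-05]), 'force': array([-0.99621394, -0.18304326, -0.96189633]), 'wrist_torque': array([0.01891494, 0.04275038, 0.02067564]), 'width': 85.16274277478483}
```

View pics/top0.png

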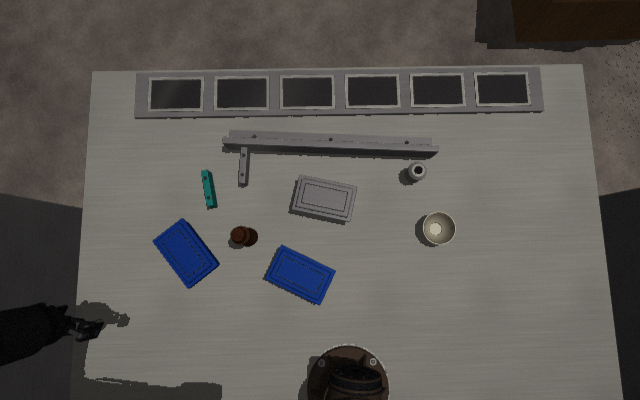

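View pics/side0.png

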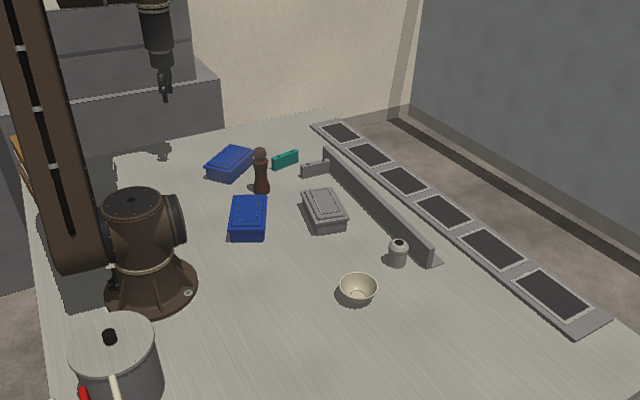

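The top view shows the steel pan at about (323,198) and the rail from (225,140) to (437,152). The grey stop is on the left at (244,166) and the turquoise decoy at (208,188). The shaker is at (417,171), the mill at (244,236), the bowl at (438,228), and the two blue look-alikes at (186,253) and (300,275). I'll zoom in next.

```bash
python3 - <<'E'
import numpy as np,cv2
a=np.load('top0.npy')[120:260,210:450];cv2.imwrite('pics/ztop.png',cv2.resize(a,None,fx=3.3,fy=3.3,interpolation=cv2.INTER_CUBIC)[:,:,::-1])
a=np.load('side0.npy')[130:280,220:460];cv2.imwrite('pics/zside.png',cv2.resize(a,None,fx=3.3,fy=3.3,interpolation=cv2.INTER_CUBIC)[:,:,::-1])
E
```

```text
(no output)
```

View pics/ztop.png

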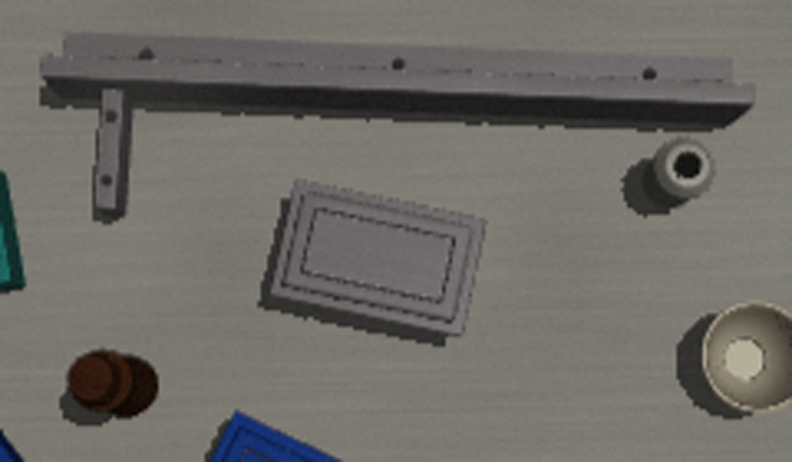

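View pics/zside.png

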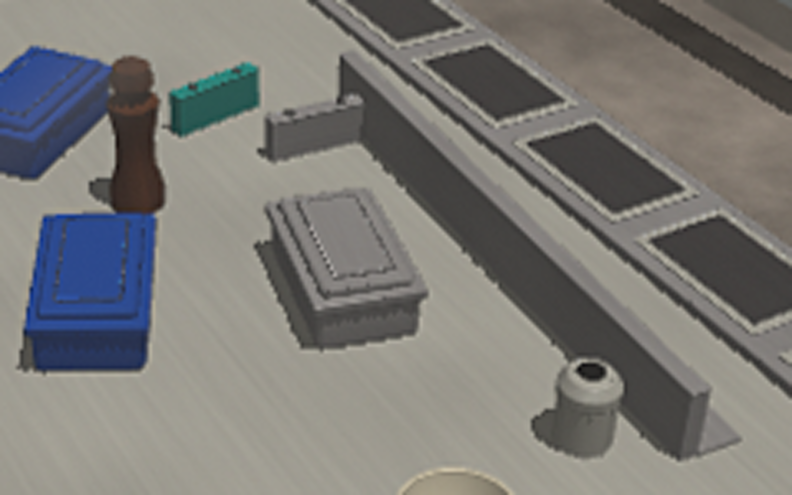

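```bash
python3 - <<'E'
from h import *
def zt(p): p=np.array(p,float);return (p+.5)/3.3-.5+[210,120]
def zs(p): p=np.array(p,float);return (p+.5)/3.3-.5+[220,130]
# rail front top edge ends
for nm,pt,ps in [('railL',(42,80),(341,67)),('railR',(752,104),(690,398)),('stopFarNear',(97,210),(265,122)),('panTL',(297,180),(372,190)),('panTR',(486,218),(427,291)),('panBR',(463,335),(312,305)),('panBL',(272,285),(266,206))]:
    print(nm,tri('top',zt(pt),'side',zs(ps)))
    
print('rail75',toz('top',[zt((42,80)),zt((752,104))],75),toz('side',[zs((690,398))],75))
print('stop50',toz('top',[zt((103,90)),zt((125,92)),zt((97,210)),zt((119,210))],50))
print('pan56',toz('top',[zt((297,180)),zt((486,218)),zt((463,335)),zt((272,285))],56))
print('pan66',toz('top',[zt((317,208)),zt((455,237)),zt((443,302)),zt((302,272))],66))
print('panS',toz('side',[zs((372,190)),zs((427,291)),zs((312,305)),zs((266,206))],56))
print('shaker',toz('top',[zt((687,165))],74),'mill',toz('top',[zt((95,380))],166),'bowl',toz('top',[zt((757,355))],45))
E
```

```text
railL [717.10975887 356.45978385  52.00575641]
railR [ 676.15881644 -283.47581782   68.95284812]
stopFarNear [597.3485063  308.42530405  39.22391799]
panTL [619.65146018 125.90019493  51.37147227]
panTR [578.72619632 -42.14556507  52.51989443]
panBR [473.62473439 -18.09026735  57.65033536]
panBL [519.65005559 151.87500781  48.41679002]
rail75 [[ 709.29104106  350.8705104    75.        ]
 [ 676.024356   -282.36641928   75.        ]] [[ 669.52319194 -288.5083897    75.        ]]
stop50 [[706.29058115 301.86548928  50.        ]
 [704.06048964 281.85173151  50.        ]
 [595.32412004 306.10039452  50.        ]
 [594.95523543 286.37206647  50.        ]]
pan56 [[618.239035   125.85826787  56.        ]
 [580.4268322  -42.95266583  56.        ]
 [475.89308754 -19.24667954  56.        ]
 [523.67210344 149.08503236  56.        ]]
pan66 [[590.51252927 107.84985804  66.        ]
 [562.14098548 -13.9556134   66.        ]
 [504.4975133   -1.74833892  66.        ]
 [533.4778434  121.81998412  66.        ]]
panS [[616.12359771 119.77851604  56.        ]
 [574.43520308 -45.68911793  56.        ]
 [473.33037352 -15.75125473  56.        ]
 [511.14734714 142.78206308  56.        ]]
shaker [[ 621.69286882 -221.36478538   74.        ]] mill [[437.34980709 281.04986473 166.        ]] bowl [[ 453.70223898 -282.24757274   45.        ]]
```

```bash
cat >> h.py <<'E'
from scipy.spatial.transform import Rotation as Ro
MID=np.array([692.6,34.3]);UY=np.array([.0525,.9986]);UX=np.array([.9986,-.0525])
def rf(p): p=np.array(p)[:2]-MID; return np.array([p@UX,p@UY])
def wf(r): return MID+r[0]*UX+r[1]*UY
def go(x,y,z,ang=None):
    """ang: jaw axis angle from world +y towards +x"""
    s=manip.read_state();q=s['eef_rot'];R=Ro.from_quat([q[1],q[2],q[3],q[0]]).as_matrix()
    d=R.T@(np.array([x,y,z])-s['eef_pos']);ty=R[:,1]
    cur=np.arctan2(ty[0],ty[1]);cur=(cur+np.pi/2)%np.pi-np.pi/2
    print('t',round(s['t'],2),'pos',s['eef_pos'].round(1),'rf',rf(s['eef_pos']).round(1),'jaw',round(cur,3),'F',s['force'].round(1),'tz',R[:,2].round(3),'w',round(s['width'],1))
    print('tool delta mm',d.round(1), 'wz',None if ang is None else round(ang-cur,3))
    # tilt correction
    c=np.cross(R[:,2],[0,0,-1]);print('tilt fix wx,wy',(R.T@c)[:2].round(3))
E
python3 - <<'E'
from h import *
go(464,72,248,.225)
print(rf((547,53)))
im=np.load('top0.npy');m=cv2.inRange(im,(0,0,90),(70,90,255));n,l,s,c=cv2.connectedComponentsWithStats(m)
for i in range(1,n):
    if s[i,4]>300:
        ct=cv2.findContours((l==i).astype('uint8'),0,2)[0][0];b=cv2.boxPoints(cv2.minAreaRect(ct));print(toz('top',b,50).round()[:,:2].tolist())
E
```

```text
t 0.1 pos [252.6 625.5 247.4] rf [-470.4  567.3] jaw 0.384 F [-1.  -0.2 -1. ] tz [-0.    -0.001 -1.   ] w 85.2
tool delta mm [4.033e+02 4.341e+02 2.000e-01] wz -0.159
tilt fix wx,wy [ 0.002 -0.   ]
[-146.37791   11.02982]
[[431.0, 558.0], [497.0, 473.0], [357.0, 364.0], [294.0, 449.0]]
[[319.0, 231.0], [415.0, 182.0], [333.0, 25.0], [239.0, 75.0]]
```

Request:
send_rows --series '[{"tx": 0.034, "ty": 0.036}, {"tx": 0.034, "ty": 0.036}, {"tx": 0.034, "ty": 0.036}, {"tx": 0.034, "ty": 0.036}, {"tx": 0.034, "ty": 0.036}]'

```text
$.series[0]: bad value
```

Request:
send_rows --series '[{"tx": 0.034, "ty": 0.036}, {"tx": 0.034, "ty": 0.036}, {"tx": 0.034, "ty": 0.036}, {"tx": 0.034, "ty": 0.036}, {"tx": 0.034, "ty": 0.036}]'

```text
$.series[0]: bad value
```

```bash
python3 - <<'E'
from h import *
go(464,72,248,.225)
E
```

```text
t 0.1 pos [252.6 625.5 247.4] rf [-470.4  567.3] jaw 0.384 F [-1.  -0.2 -1. ] tz [-0.    -0.001 -1.   ] w 85.2
tool delta mm [4.033e+02 4.341e+02 2.000e-01] wz -0.159
tilt fix wx,wy [ 0.002 -0.   ]
```

All six fields are needed in each row.

Request:
send_rows --series '[{"tx": 0.034, "ty": 0.036, "tz": 0, "wx": 0, "wy": 0, "wz": 0}, {"tx": 0.034, "ty": 0.036, "tz": 0, "wx": 0, "wy": 0, "wz": 0}, {"tx": 0.034, "ty": 0.036, "tz": 0, "wx": 0, "wy": 0, "wz": 0}, {"tx": 0.034, "ty": 0.036, "tz": 0, "wx": 0, "wy": 0, "wz": 0}, {"tx": 0.034, "ty": 0.036, "tz": 0, "wx": 0, "wy": 0, "wz": 0}]'

```text
t: 0.6
eef_pos: [341.7, 393.8, 243.0]
eef_rot: [0.004, 0.982, -0.188, -0.0]
force: [1.9, 0.2, 0.2]
width: 85.4
```

```bash
python3 - <<'E'
from h import *
go(464,72,248,.225)
E
```

```text
t 0.6 pos [341.7 393.8 243. ] rf [-369.3  340.5] jaw 0.378 F [1.9 0.2 0.2] tz [-0.002 -0.008 -1.   ] w 85.4
tool delta mm [232.4 254.   -2.7] wz -0.153
tilt fix wx,wy [ 0.008 -0.001]
```

Request:
send_rows --series '[{"tx": 0.034, "ty": 0.036, "tz": 0, "wx": 0, "wy": 0, "wz": 0}, {"tx": 0.034, "ty": 0.036, "tz": 0, "wx": 0, "wy": 0, "wz": 0}, {"tx": 0.034, "ty": 0.036, "tz": 0, "wx": 0, "wy": 0, "wz": 0}, {"tx": 0.034, "ty": 0.036, "tz": 0, "wx": 0, "wy": 0, "wz": 0}, {"tx": 0.034, "ty": 0.036, "tz": 0, "wx": 0, "wy": 0, "wz": 0}]'

```text
t: 1.1
eef_pos: [431.2, 160.6, 244.4]
eef_rot: [0.004, 0.982, -0.187, -0.0]
force: [1.2, 0.8, 1.3]
width: 85.6
```

```bash
python3 - <<'E'
from h import *
go(464,72,150,.225)
E
```

```text
t 1.1 pos [431.2 160.6 244.4] rf [-267.6  112.4] jaw 0.375 F [1.2 0.8 1.3] tz [-0.002 -0.008 -1.   ] w 85.6
tool delta mm [62.9 69.6 95. ] wz -0.15
tilt fix wx,wy [ 0.008 -0.001]
```

Request:
send_rows --series '[{"tx": 0.034, "ty": 0.036, "tz": 0, "wx": 0.004, "wy": 0, "wz": 0}, {"tx": 0.029, "ty": 0.033, "tz": 0.005, "wx": 0.004, "wy": 0, "wz": 0}, {"tx": 0, "ty": 0, "tz": 0.03, "wx": 0, "wy": 0, "wz": -0.1}, {"tx": 0, "ty": 0, "tz": 0.03, "wx": 0, "wy": 0, "wz": -0.05}, {"tx": 0, "ty": 0, "tz": 0.03, "wx": 0, "wy": 0, "wz": 0}]'

```text
t: 1.6
eef_pos: [468.3, 64.8, 151.4]
eef_rot: [-0.002, 0.993, -0.114, 0.005]
force: [-0.4, 0.1, 0.0]
width: 85.6
```

```bash
python3 - <<'E'
from h import *
go(464,72,35,.225)
E
```

```text
t 1.6 pos [468.3  64.8 151.4] rf [-225.6   18.7] jaw 0.228 F [-0.4  0.1  0. ] tz [ 0.01   0.004 -1.   ] w 85.6
tool delta mm [ -6.8  -5.3 116.4] wz -0.003
tilt fix wx,wy [-0.006 -0.009]
```

Request:
send_rows --series '[{"tx": -0.007, "ty": -0.005, "tz": 0.035, "wx": -0.006, "wy": -0.009, "wz": 0}, {"tx": 0, "ty": 0, "tz": 0.035, "wx": 0, "wy": 0, "wz": 0}, {"tx": 0, "ty": 0, "tz": 0.028, "wx": 0, "wy": 0, "wz": 0}, {"tx": 0, "ty": 0, "tz": 0.01, "wx": 0, "wy": 0, "wz": 0}, {"tx": 0, "ty": 0, "tz": 0, "wx": 0, "wy": 0, "wz": 0}]'

```text
t: 2.1
eef_pos: [459.4, 68.8, 35.5]
eef_rot: [0.002, 0.993, -0.115, -0.003]
force: [0.8, 0.7, -0.0]
width: 85.9
```

```bash
python3 - <<'E'
from h import *
go(464,72,35,.225)
for n in('side','top'):
    im=manip.camera(n);np.save(n+'1.npy',im);
    a=im[120:280,210:450] if n=='top' else im[130:280,200:440]
    cv2.imwrite(f'pics/{n}1.png',cv2.resize(a,None,fx=3.3,fy=3.3,interpolation=cv2.INTER_CUBIC)[:,:,::-1])
E
```

```text
t 2.1 pos [459.4  68.8  35.5] rf [-234.6   22.2] jaw 0.231 F [ 0.8  0.7 -0. ] tz [-0.007 -0.003 -1.   ] w 85.9
tool delta mm [ 3.7 -4.2  0.5] wz -0.006
tilt fix wx,wy [0.005 0.006]
```

View pics/side1.png

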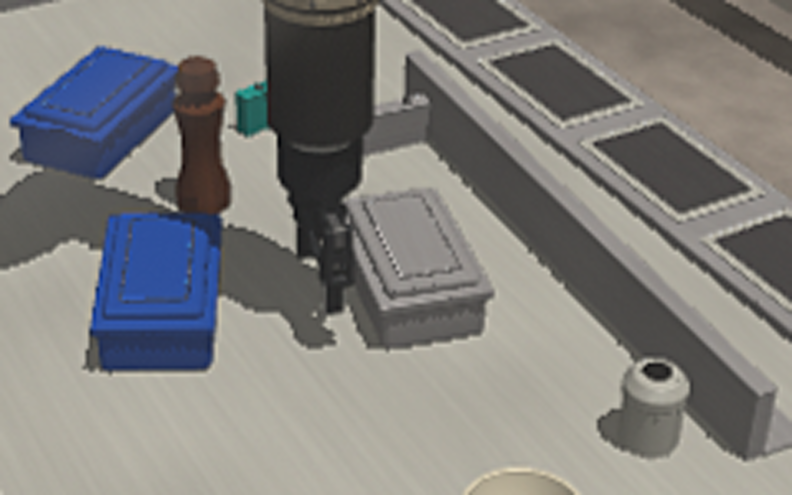

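View pics/top1.png

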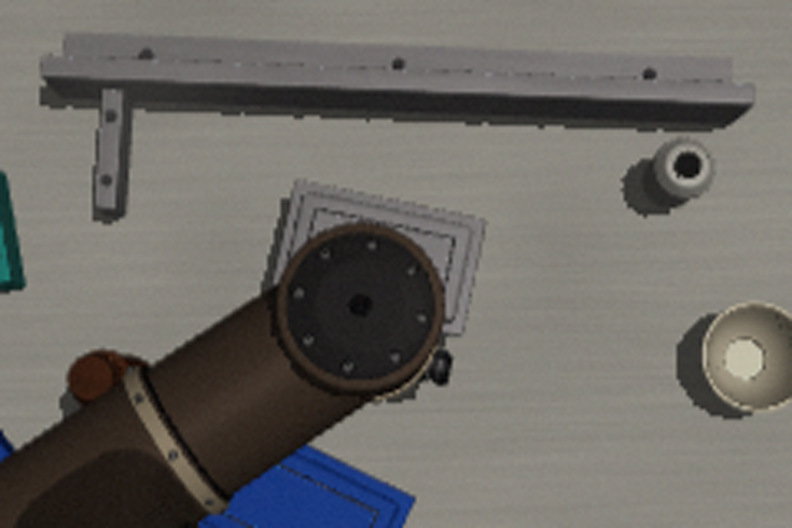

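Request:
send_rows --series '[{"tx": 0.01, "ty": -0.003, "tz": 0, "wx": 0.005, "wy": 0.006, "wz": 0}, {"tx": 0.01, "ty": 0, "tz": 0, "wx": 0, "wy": 0, "wz": 0}, {"tx": 0.01, "ty": 0, "tz": 0, "wx": 0, "wy": 0, "wz": 0}, {"tx": 0.01, "ty": 0, "tz": 0, "wx": 0, "wy": 0, "wz": 0}, {"tx": 0.01, "ty": 0, "tz": 0, "wx": 0, "wy": 0, "wz": 0}]'

```text
t: 2.7
eef_pos: [514.2, 61.0, 40.4]
eef_rot: [-0.002, 0.993, -0.115, 0.003]
force: [-1.5, 0.9, -1.7]
width: 85.3
```

```bash
cat > s.py <<'E'
from h import *
import sys
k=sys.argv[1];r=[float(a) for a in sys.argv[2:]]
x,y=wf(r[:2]);go(x,y,r[2],r[3])
im=manip.camera('top');np.save(f'top{k}.npy',im);cv2.imwrite(f'pics/top{k}.png',cv2.resize(im[120:280,210:450],None,fx=3.3,fy=3.3,interpolation=cv2.INTER_CUBIC)[:,:,::-1])
im=manip.camera('side');np.save(f'side{k}.npy',im);cv2.imwrite(f'pics/side{k}.png',cv2.resize(im[130:280,220:460],None,fx=3.3,fy=3.3,interpolation=cv2.INTER_CUBIC)[:,:,::-1])
E
python3 s.py 2 -119 15 35 .0525
```

```text
t 2.7 pos [514.2  61.   40.4] rf [-179.5   17.3] jaw 0.23 F [-1.5  0.9 -1.7] tz [ 0.006  0.004 -1.   ] w 85.3
tool delta mm [60.  -8.4  5.7] wz -0.177
tilt fix wx,wy [-0.005 -0.005]
```

View pics/side2.png

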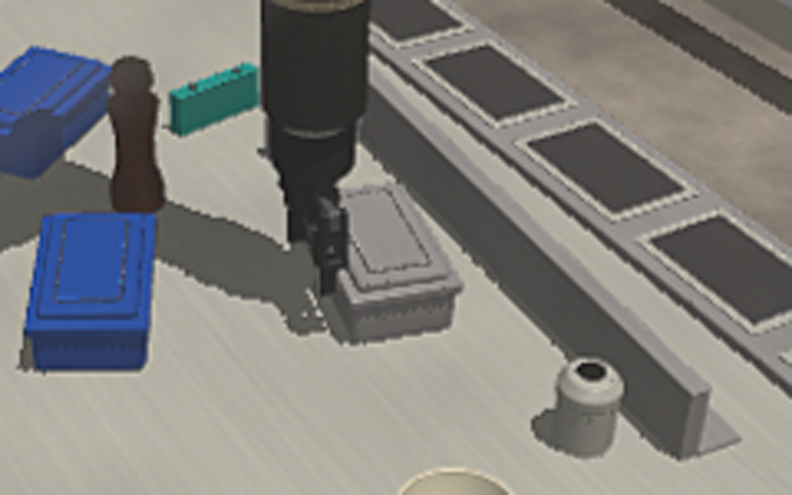

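View pics/top2.png

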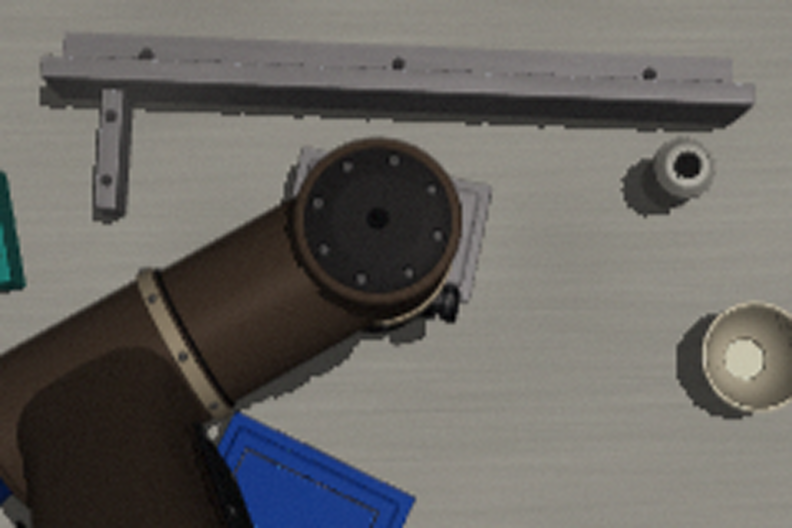

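Request:
send_rows --series '[{"tx": 0.008, "ty": -0.002, "tz": 0.003, "wx": -0.005, "wy": -0.005, "wz": -0.04}, {"tx": 0.008, "ty": -0.002, "tz": 0.001, "wx": 0, "wy": 0, "wz": -0.04}, {"tx": 0.008, "ty": 0, "tz": 0.001, "wx": 0, "wy": 0, "wz": -0.04}, {"tx": 0.008, "ty": 0, "tz": 0.001, "wx": 0, "wy": 0, "wz": -0.04}, {"tx": 0.008, "ty": 0, "tz": 0, "wx": 0, "wy": 0, "wz": -0.017}]'

```text
t: 3.3
eef_pos: [550.3, 55.4, 33.2]
eef_rot: [0.002, 1.0, -0.026, -0.005]
force: [-6.4, 0.6, 5.0]
width: 85.4
```

```bash
python3 s.py 3 -119 15 35 .0525
```

```text
t 3.3 pos [550.3  55.4  33.2] rf [-143.2   13.6] jaw 0.051 F [-6.4  0.6  5. ] tz [-0.01  -0.004 -1.   ] w 85.4
tool delta mm [24.2 -1.4 -2. ] wz 0.001
tilt fix wx,wy [0.004 0.01 ]
```

View pics/side3.png

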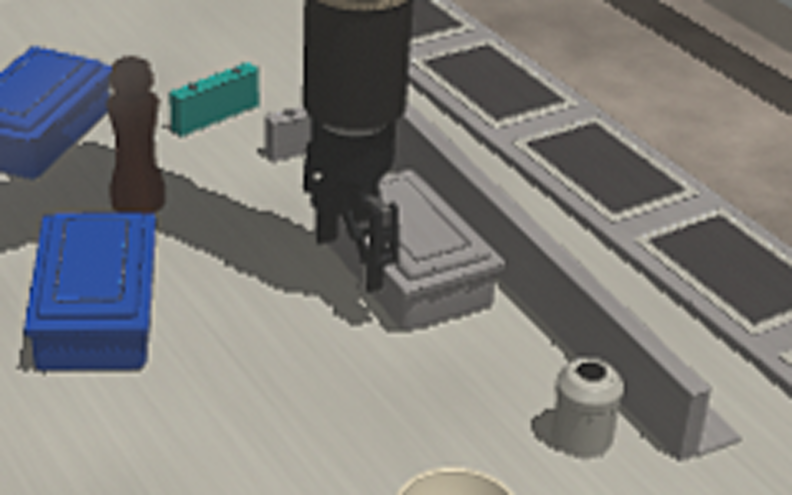

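View pics/top3.png

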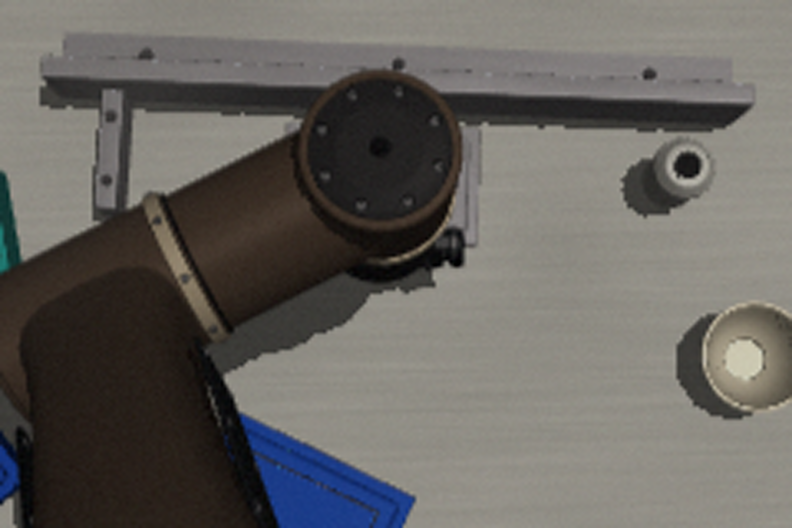

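Request:
send_rows --series '[{"tx": 0.006, "ty": 0, "tz": -0.002, "wx": 0.004, "wy": 0.008, "wz": 0}, {"tx": 0.006, "ty": 0, "tz": 0, "wx": 0, "wy": 0, "wz": 0}, {"tx": 0.004, "ty": 0, "tz": 0, "wx": 0, "wy": 0, "wz": 0}, {"tx": 0.003, "ty": 0, "tz": 0, "wx": 0, "wy": 0, "wz": 0}, {"tx": 0.002, "ty": 0, "tz": 0, "wx": 0, "wy": 0, "wz": 0}]'

```text
t: 3.9
eef_pos: [572.9, 54.4, 34.9]
eef_rot: [-0.0, 1.0, -0.027, -0.0]
force: [-1.6, -0.1, -1.2]
width: 85.5
```

Request:
send_rows --series '[{"tx": 0.003, "ty": 0, "tz": 0, "wx": 0, "wy": 0, "wz": 0}, {"tx": 0.003, "ty": 0, "tz": 0, "wx": 0, "wy": 0, "wz": 0}]'

```text
t: 4.1
eef_pos: [576.5, 54.0, 33.9]
eef_rot: [-0.0, 1.0, -0.028, -0.003]
force: [-15.5, 10.5, 0.9]
width: 85.8
```

```bash
python3 s.py 4 -119 15 35 .0525
```

```text
t 4.1 pos [576.5  54.   33.9] rf [-117.    13.6] jaw 0.056 F [-15.5  10.5   0.9] tz [-0.005  0.    -1.   ] w 85.8
tool delta mm [-2.  -1.4 -1.1] wz -0.003
tilt fix wx,wy [-0.     0.005]
```

View pics/side4.png

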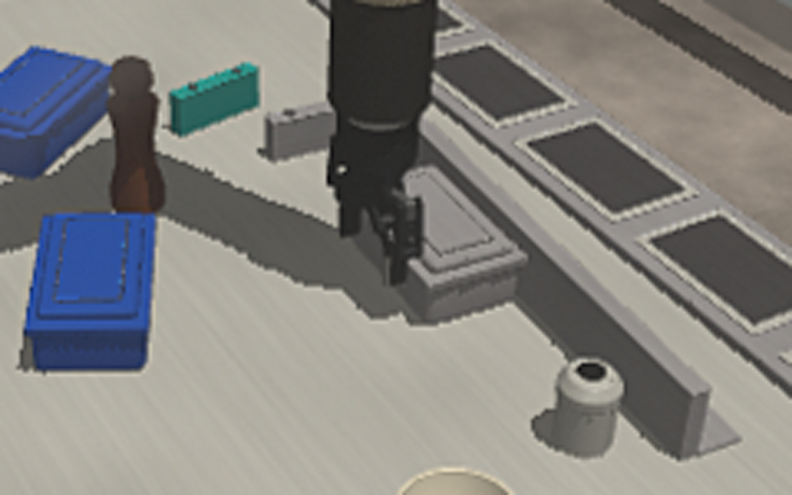

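Request:
send_rows --series '[{"tx": -0.02, "ty": 0, "tz": 0, "wx": 0, "wy": 0.005, "wz": 0}, {"tx": -0.01, "ty": 0, "tz": 0, "wx": 0, "wy": 0, "wz": 0}, {"tx": 0, "ty": 0, "tz": -0.04, "wx": 0, "wy": 0, "wz": 0}, {"tx": 0, "ty": 0, "tz": -0.04, "wx": 0, "wy": 0, "wz": 0}, {"tx": 0, "ty": 0, "tz": -0.02, "wx": 0, "wy": 0, "wz": 0}]' --claw 0.05

```text
t: 4.7
eef_pos: [546.7, 56.1, 134.7]
eef_rot: [0.001, 1.0, -0.027, -0.001]
force: [0.7, 1.0, 0.5]
width: 50.0
```

```bash
python3 s.py 5 -56 -125 130 .0525; python3 -c "
from h import *
print(manip.read_state()['qpos'])"
```

```text
t 4.7 pos [546.7  56.1 134.7] rf [-146.8   14.1] jaw 0.054 F [0.7 1.  0.5] tz [-0.002 -0.002 -1.   ] w 50.0
tool delta mm [ 91.  139.    4.9] wz -0.001
tilt fix wx,wy [0.002 0.002]
[ 0.45957732  0.25744059 -0.41597481  0.00178425 -0.89640171  1.05652088]
```

View pics/side5.png

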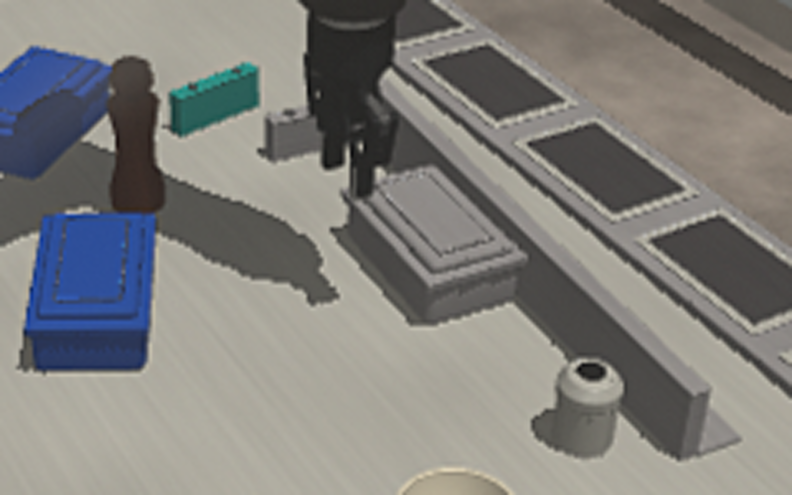

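Request:
send_rows --series '[{"tx": 0.03, "ty": 0.04, "tz": 0, "wx": 0, "wy": 0, "wz": 0}, {"tx": 0.03, "ty": 0.04, "tz": 0, "wx": 0, "wy": 0, "wz": 0}, {"tx": 0.025, "ty": 0.04, "tz": 0, "wx": 0, "wy": 0, "wz": 0}, {"tx": 0.005, "ty": 0.015, "tz": 0, "wx": 0, "wy": 0, "wz": 0.14}, {"tx": 0, "ty": 0, "tz": 0, "wx": 0, "wy": 0, "wz": 0.14}]'

```text
t: 5.3
eef_pos: [637.1, -85.0, 136.6]
eef_rot: [-0.001, 0.986, -0.165, 0.005]
force: [-0.1, 0.0, -0.4]
width: 49.9
```

Request:
send_rows --series '[{"tx": 0, "ty": 0, "tz": 0, "wx": 0, "wy": 0, "wz": 0.145}, {"tx": 0, "ty": 0, "tz": 0, "wx": 0, "wy": 0, "wz": 0.145}, {"tx": 0, "ty": 0, "tz": 0, "wx": 0, "wy": 0, "wz": 0.145}, {"tx": 0, "ty": 0, "tz": 0, "wx": 0, "wy": 0, "wz": 0.145}, {"tx": 0, "ty": 0, "tz": 0, "wx": 0, "wy": 0, "wz": 0.145}]'

```text
t: 5.8
eef_pos: [639.2, -87.7, 133.3]
eef_rot: [-0.002, 0.858, -0.514, 0.005]
force: [-0.2, -0.5, -0.2]
width: 49.9
```

Request:
send_rows --series '[{"tx": 0, "ty": 0, "tz": 0, "wx": 0, "wy": 0, "wz": 0.145}, {"tx": 0, "ty": 0, "tz": 0, "wx": 0, "wy": 0, "wz": 0.145}, {"tx": 0, "ty": 0, "tz": 0, "wx": 0, "wy": 0, "wz": 0.145}, {"tx": 0, "ty": 0, "tz": 0, "wx": 0, "wy": 0, "wz": 0.1}]'

```text
t: 6.2
eef_pos: [640.7, -88.1, 131.1]
eef_rot: [0.004, -0.684, 0.729, -0.004]
force: [-0.9, -0.5, 0.7]
width: 50.6
```

```bash
python3 s.py 6 -56 -118 35 1.6233
```

```text
t 6.2 pos [640.7 -88.1 131.1] rf [ -45.4 -124.9] jaw -1.506 F [-0.9 -0.5  0.7] tz [ 0.011 -0.001 -1.   ] w 50.6
tool delta mm [-6.8 11.8 96. ] wz 3.13
tilt fix wx,wy [-0.011 -0.001]
```

View pics/top6.png

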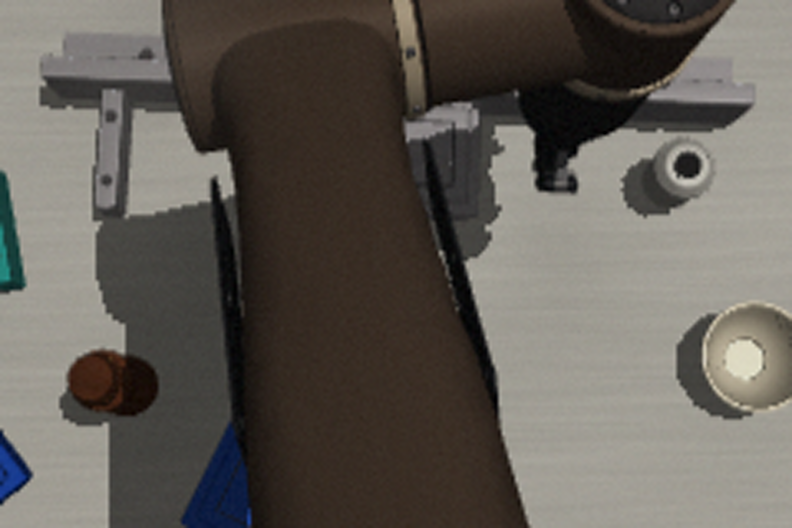

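View pics/side6.png

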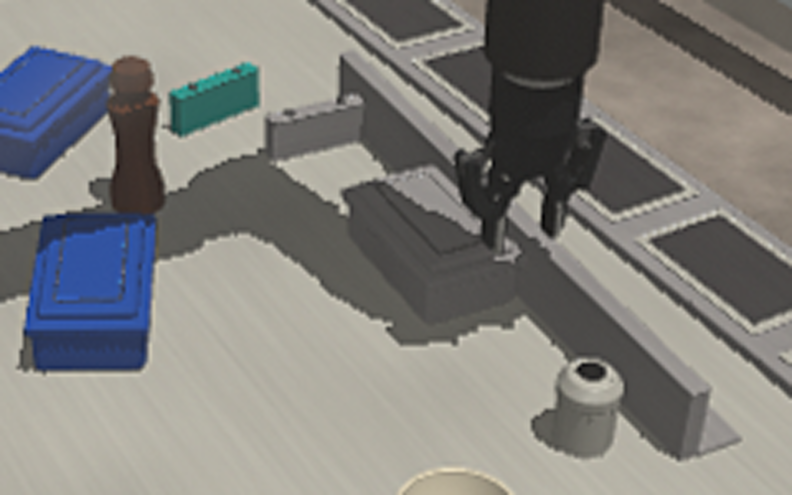

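Request:
send_rows --series '[{"tx": -0.003, "ty": 0.01, "tz": 0, "wx": -0.011, "wy": -0.001, "wz": -0.012}, {"tx": 0, "ty": 0.01, "tz": 0.02, "wx": 0, "wy": 0, "wz": 0}, {"tx": 0, "ty": 0, "tz": 0.02, "wx": 0, "wy": 0, "wz": 0}, {"tx": 0, "ty": 0, "tz": 0.01, "wx": 0, "wy": 0, "wz": 0}]' --claw 0.03

```text
t: 6.7
eef_pos: [620.4, -83.3, 81.0]
eef_rot: [0.001, -0.695, 0.719, -0.001]
force: [-0.4, 0.0, -1.0]
width: 29.7
```

```bash
python3 s.py 7 -66 -118 43 -1.5183
```

```text
t 6.7 pos [620.4 -83.3  81. ] rf [ -65.9 -121.2] jaw -1.537 F [-0.4  0.  -1. ] tz [ 0.003  0.001 -1.   ] w 29.7
tool delta mm [-3.2  0.2 38. ] wz 0.019
tilt fix wx,wy [-0.002  0.001]
```

View pics/side7.png

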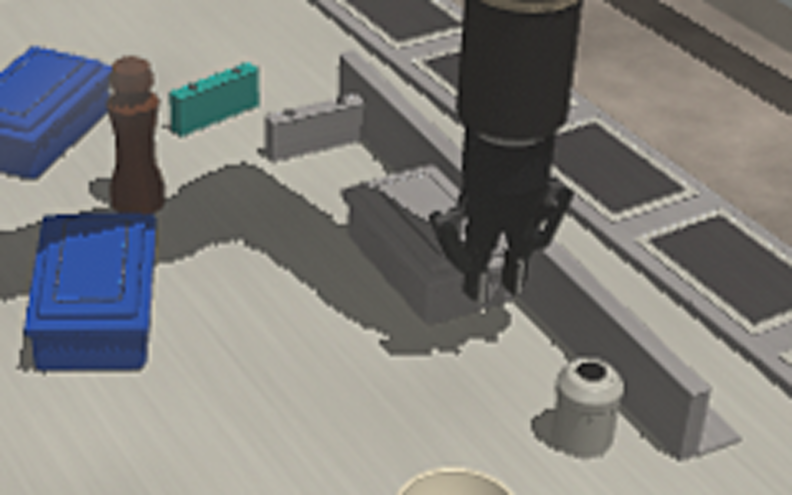

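Request:
send_rows --series '[{"tx": 0, "ty": 0, "tz": 0.02, "wx": 0, "wy": 0, "wz": 0.019}, {"tx": 0, "ty": 0, "tz": 0.013, "wx": 0, "wy": 0, "wz": 0}, {"tx": 0, "ty": 0, "tz": 0.005, "wx": 0, "wy": 0, "wz": 0}, {"tx": 0, "ty": 0, "tz": 0, "wx": 0, "wy": 0, "wz": 0}]'

```text
t: 7.2
eef_pos: [622.5, -83.2, 44.3]
eef_rot: [0.002, -0.69, 0.724, -0.002]
force: [-0.2, -0.9, 0.0]
width: 29.7
```

```bash
python3 s.py 8 -66 -118 43 -1.5183
```

```text
t 7.2 pos [622.5 -83.2  44.3] rf [ -63.8 -121. ] jaw -1.522 F [-0.2 -0.9  0. ] tz [ 0.005  0.    -1.   ] w 29.7
tool delta mm [-3.   2.2  1.3] wz 0.004
tilt fix wx,wy [-0.005  0.001]
```

View pics/side8.png

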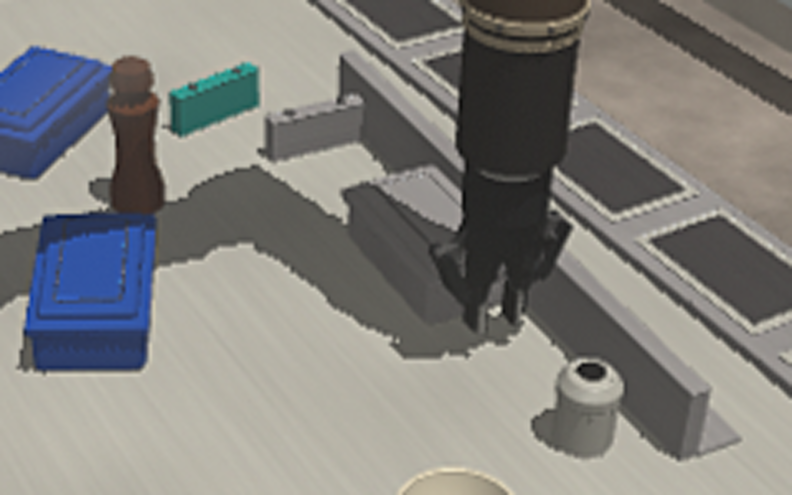

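Request:
send_rows --series '[{"tx": -0.01, "ty": 0, "tz": 0.001, "wx": -0.005, "wy": 0, "wz": 0.004}, {"tx": -0.01, "ty": 0, "tz": 0, "wx": 0, "wy": 0, "wz": 0}, {"tx": -0.01, "ty": 0, "tz": 0, "wx": 0, "wy": 0, "wz": 0}, {"tx": -0.01, "ty": 0, "tz": 0, "wx": 0, "wy": 0, "wz": 0}, {"tx": -0.01, "ty": 0, "tz": 0, "wx": 0, "wy": 0, "wz": 0}]'

```text
t: 7.8
eef_pos: [626.7, -29.9, 46.3]
eef_rot: [0.001, -0.688, 0.726, -0.001]
force: [-0.2, -1.9, -1.3]
width: 29.9
```

```bash
python3 s.py 9 -66 63 43 -1.5183
```

```text
t 7.8 pos [626.7 -29.9  46.3] rf [-62.4 -67.6] jaw -1.517 F [-0.2 -1.9 -1.3] tz [ 0.003  0.001 -1.   ] w 29.9
tool delta mm [-130.6    3.8    3.4] wz -0.001
tilt fix wx,wy [-0.003  0.001]
```

View pics/side9.png

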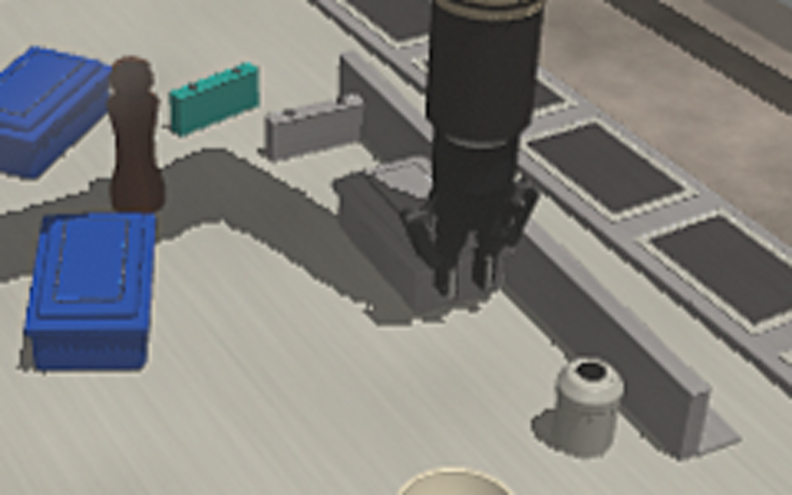

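Request:
send_rows --series '[{"tx": -0.012, "ty": 0, "tz": 0.003, "wx": -0.003, "wy": 0.001, "wz": 0}, {"tx": -0.012, "ty": 0, "tz": 0, "wx": 0, "wy": 0, "wz": 0}, {"tx": -0.012, "ty": 0, "tz": 0, "wx": 0, "wy": 0, "wz": 0}, {"tx": -0.012, "ty": 0, "tz": 0, "wx": 0, "wy": 0, "wz": 0}, {"tx": -0.012, "ty": 0, "tz": 0, "wx": 0, "wy": 0, "wz": 0}]'

```text
t: 8.4
eef_pos: [629.9, 31.8, 43.9]
eef_rot: [-0.001, -0.688, 0.726, -0.001]
force: [0.7, -3.0, -0.0]
width: 30.0
```

```bash
python3 s.py 10 -66 63 43 -1.5183
```

```text
t 8.4 pos [629.9  31.8  43.9] rf [-62.4  -5.7] jaw -1.517 F [ 0.7 -3.  -0. ] tz [-0.    -0.001 -1.   ] w 30.0
tool delta mm [-68.7   3.6   0.8] wz -0.001
tilt fix wx,wy [-0.    -0.001]
```

View pics/side10.png

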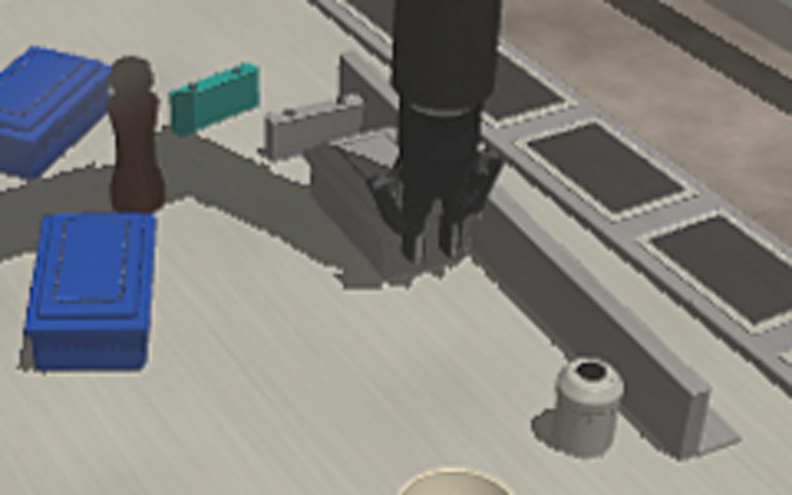

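View pics/top10.png

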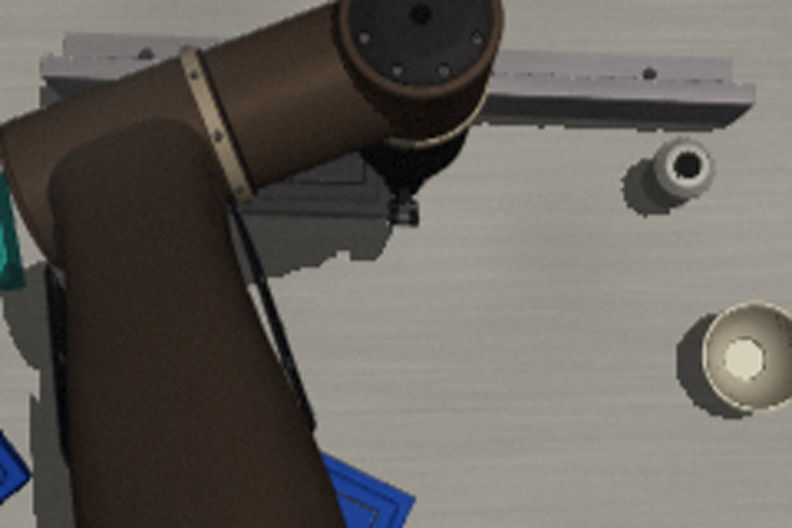

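Request:
send_rows --series '[{"tx": -0.01, "ty": 0, "tz": 0, "wx": 0, "wy": 0, "wz": 0}, {"tx": -0.01, "ty": 0, "tz": 0, "wx": 0, "wy": 0, "wz": 0}, {"tx": -0.01, "ty": 0, "tz": 0, "wx": 0, "wy": 0, "wz": 0}, {"tx": -0.01, "ty": 0, "tz": 0, "wx": 0, "wy": 0, "wz": 0}, {"tx": -0.008, "ty": 0, "tz": 0, "wx": 0, "wy": 0, "wz": 0}]'

```text
t: 9.0
eef_pos: [632.6, 82.9, 43.9]
eef_rot: [-0.001, -0.688, 0.726, -0.001]
force: [0.4, -2.9, 0.2]
width: 29.9
```

Request:
send_rows --series '[{"tx": -0.005, "ty": 0, "tz": 0, "wx": 0, "wy": 0, "wz": 0}, {"tx": -0.004, "ty": 0, "tz": 0, "wx": 0, "wy": 0, "wz": 0}, {"tx": -0.003, "ty": 0, "tz": 0, "wx": 0, "wy": 0, "wz": 0}]'

```text
t: 9.3
eef_pos: [633.2, 96.7, 44.0]
eef_rot: [-0.001, -0.689, 0.725, -0.001]
force: [0.1, -3.2, 0.5]
width: 30.1
```

```bash
python3 s.py 11 -66 63 43 -1.5183
```

```text
t 9.3 pos [633.2  96.7  44. ] rf [-62.6  59.1] jaw -1.519 F [ 0.1 -3.2  0.5] tz [-0.    -0.002 -1.   ] w 30.1
tool delta mm [-3.9  3.4  0.9] wz 0.001
tilt fix wx,wy [ 0.    -0.002]
```

View pics/side11.png

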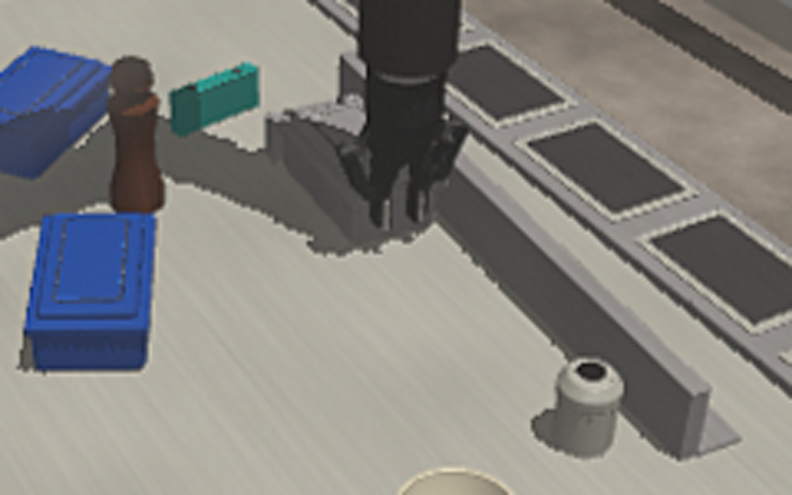

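The force is still only about 3 N, so the pan hasn't reached the stop. I'll creep forward.

Request:
send_rows --series '[{"tx": -0.003, "ty": 0, "tz": 0, "wx": 0, "wy": 0, "wz": 0}, {"tx": -0.002, "ty": 0, "tz": 0, "wx": 0, "wy": 0, "wz": 0}]'

```text
t: 9.6
eef_pos: [633.5, 101.6, 43.9]
eef_rot: [-0.0, -0.688, 0.725, -0.001]
force: [0.3, -3.3, 1.6]
width: 29.8
```

Request:
send_rows --series '[{"tx": -0.002, "ty": 0, "tz": 0, "wx": 0, "wy": 0, "wz": 0}]'

```text
t: 9.7
eef_pos: [633.1, 102.3, 43.9]
eef_rot: [-0.002, -0.688, 0.725, -0.001]
force: [-0.5, -14.1, 3.8]
width: 30.2
```

Request:
send_rows --series '[{"tx": -0.002, "ty": 0, "tz": 0, "wx": 0, "wy": 0, "wz": 0}]'

```text
t: 9.8
eef_pos: [632.6, 102.4, 44.0]
eef_rot: [-0.003, -0.688, 0.726, -0.001]
force: [1.1, -13.5, 3.4]
width: 30.2
```

Contact with the stop: 14 N at rail y of about 65 mm, against 63 expected. Now I'll back off, lift and check.

Request:
send_rows --series '[{"tx": 0.015, "ty": 0, "tz": 0, "wx": 0, "wy": 0, "wz": 0}, {"tx": 0.025, "ty": 0, "tz": 0, "wx": 0, "wy": 0, "wz": 0}, {"tx": 0.02, "ty": 0, "tz": -0.03, "wx": 0, "wy": 0, "wz": 0}, {"tx": 0.02, "ty": 0, "tz": -0.04, "wx": 0, "wy": 0, "wz": 0}, {"tx": 0.02, "ty": 0.02, "tz": -0.04, "wx": 0, "wy": 0, "wz": 0}]'

```text
t: 10.3
eef_pos: [605.9, 1.1, 150.5]
eef_rot: [-0.006, -0.689, 0.725, 0.002]
force: [1.2, 0.2, 0.0]
width: 30.0
```

Request:
send_rows --series '[{"tx": 0.04, "ty": 0.02, "tz": -0.02, "wx": 0, "wy": 0, "wz": 0}, {"tx": 0.045, "ty": 0.02, "tz": 0, "wx": 0, "wy": 0, "wz": 0}, {"tx": 0.045, "ty": 0.02, "tz": 0, "wx": 0, "wy": 0, "wz": 0}, {"tx": 0.045, "ty": 0.02, "tz": 0, "wx": 0, "wy": 0, "wz": 0}, {"tx": 0.045, "ty": 0.02, "tz": 0, "wx": 0, "wy": 0, "wz": 0}]'

```text
t: 10.8
eef_pos: [496.6, -217.2, 180.9]
eef_rot: [0.002, -0.691, 0.723, -0.003]
force: [1.7, -0.8, -0.8]
width: 30.0
```

```bash
python3 s.py 12 -66 63 43 -1.5183
```

```text
t 10.8 pos [ 496.6 -217.2  180.9] rf [-182.5 -261.4] jaw -1.525 F [ 1.7 -0.8 -0.8] tz [ 0.008 -0.002 -1.   ] w 30.0
tool delta mm [-323.7 -117.8  138.5] wz 0.007
tilt fix wx,wy [-0.008 -0.001]
```

View pics/side12.png

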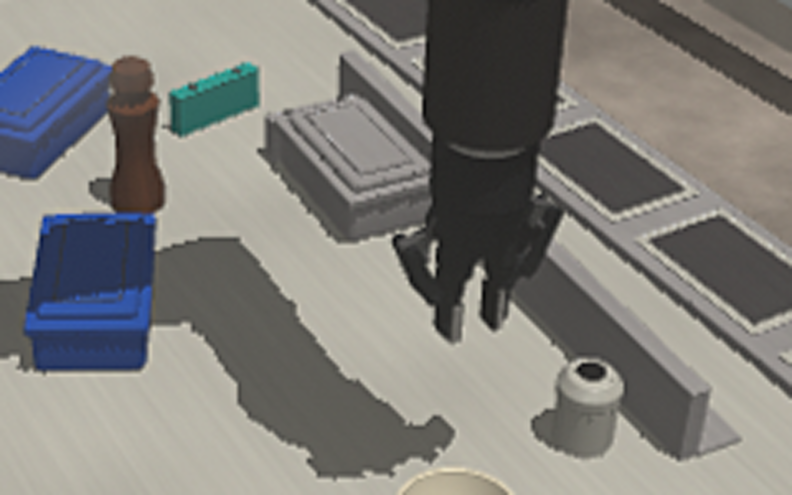

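View pics/top12.png

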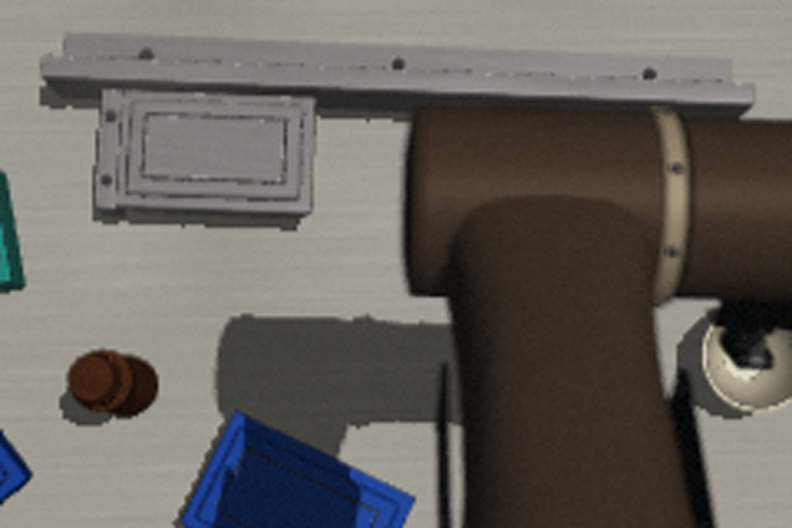

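```bash
python3 - <<'E'
from h import *
im=np.load('top12.npy');cv2.imwrite('pics/z12.png',cv2.resize(im[140:195,230:315],None,fx=9,fy=9,interpolation=cv2.INTER_CUBIC)[:,:,::-1])
def zt(p): p=np.array(p,float);return (p+.5)/3.3-.5+[210,120]
p=toz('top',[zt((316,98)),zt((312,213))],56);print([rf(a).round(1) for a in p], 'center', rf(p.mean(0)[:2])+[0,88])
p=toz('top',[zt((144,112)),zt((288,118)),zt((285,181)),zt((141,174))],66);print([rf(a).round(1) for a in p],rf(p.mean(0)))
E
```

```text
[array([-2.8, 73.5]), array([-108.7,   72.9])] center [-55.72312247 161.16211618]
[array([-23.7, 226.4]), array([-24.8,  97.3]), array([-82.4,  97.5]), array([-80.4, 225.7])] [-52.82721083 161.71379071]
```

View pics/z12.png

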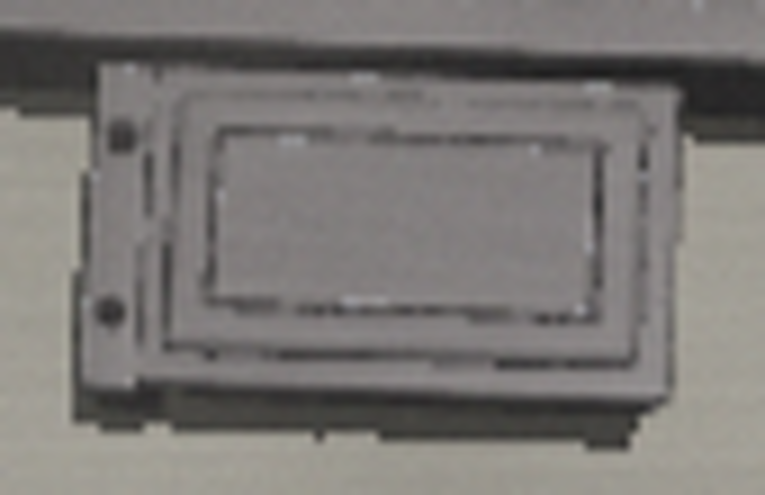

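The camera puts the pan centre at rail (-54±1.5, 161.5), with (-54, 162) as the target. I have plenty of time, so I'll confirm the rail contact with a gentle, force-checked nudge on the long side.

```bash
python3 - <<'E'
from h import *
x,y=wf((-155,160));go(x,y,180,.0525)
E
```

```text
t 10.9 pos [ 494.7 -219.5  180.6] rf [-184.3 -263.9] jaw -1.52 F [ 0.4  0.8 -0.2] tz [ 0.006 -0.002 -1.   ] w 29.9
tool delta mm [-4.238e+02 -3.010e+01  3.000e-01] wz 1.573
tilt fix wx,wy [-0.006 -0.001]
```

Request:
send_rows --series '[{"tx": -0.046, "ty": -0.003, "tz": 0, "wx": -0.006, "wy": 0, "wz": 0}, {"tx": -0.046, "ty": -0.003, "tz": 0, "wx": 0, "wy": 0, "wz": 0}, {"tx": -0.046, "ty": -0.003, "tz": 0, "wx": 0, "wy": 0, "wz": 0}, {"tx": -0.046, "ty": -0.003, "tz": 0, "wx": 0, "wy": 0, "wz": 0}, {"tx": -0.046, "ty": -0.003, "tz": 0, "wx": 0, "wy": 0, "wz": 0}]' --claw 0.085

```text
t: 11.4
eef_pos: [522.6, 9.4, 181.3]
eef_rot: [0.003, -0.683, 0.73, -0.001]
force: [1.3, -0.2, -0.1]
width: 85.3
```

Request:
send_rows --series '[{"tx": -0.046, "ty": -0.003, "tz": 0, "wx": 0, "wy": 0, "wz": 0}, {"tx": -0.046, "ty": -0.003, "tz": 0, "wx": 0, "wy": 0, "wz": 0}, {"tx": -0.046, "ty": -0.003, "tz": 0, "wx": 0, "wy": 0, "wz": 0}, {"tx": -0.046, "ty": -0.003, "tz": 0, "wx": 0, "wy": 0, "wz": 0}, {"tx": 0, "ty": 0, "tz": 0, "wx": 0, "wy": 0, "wz": -0.14}]'

```text
t: 11.9
eef_pos: [547.5, 206.8, 183.3]
eef_rot: [-0.007, 0.734, -0.679, 0.001]
force: [0.2, -1.5, -0.8]
width: 84.8
```

Request:
send_rows --series '[{"tx": 0, "ty": 0, "tz": 0, "wx": 0, "wy": 0, "wz": -0.145}, {"tx": 0, "ty": 0, "tz": 0, "wx": 0, "wy": 0, "wz": -0.145}, {"tx": 0, "ty": 0, "tz": 0, "wx": 0, "wy": 0, "wz": -0.145}, {"tx": 0, "ty": 0, "tz": 0, "wx": 0, "wy": 0, "wz": -0.145}, {"tx": 0, "ty": 0, "tz": 0, "wx": 0, "wy": 0, "wz": -0.145}]'

```text
t: 12.4
eef_pos: [547.2, 211.8, 182.3]
eef_rot: [-0.009, 0.932, -0.362, 0.003]
force: [-0.4, 0.3, -0.1]
width: 84.8
```

Request:
send_rows --series '[{"tx": 0, "ty": 0, "tz": 0, "wx": 0, "wy": 0, "wz": -0.145}, {"tx": 0, "ty": 0, "tz": 0, "wx": 0, "wy": 0, "wz": -0.145}, {"tx": 0, "ty": 0, "tz": 0, "wx": 0, "wy": 0, "wz": -0.145}, {"tx": 0, "ty": 0, "tz": 0, "wx": 0, "wy": 0, "wz": -0.145}]'

```text
t: 12.8
eef_pos: [547.2, 213.2, 182.0]
eef_rot: [-0.009, 0.997, -0.071, 0.006]
force: [0.5, 0.2, 0.2]
width: 84.9
```

```bash
python3 s.py 13 -155 160 38 .0525
```

```text
t 12.8 pos [547.2 213.2 182. ] rf [-154.6  171. ] jaw 0.141 F [0.5 0.2 0.2] tz [ 0.013  0.018 -1.   ] w 84.9
tool delta mm [ -0.8  13.8 143.8] wz -0.089
tilt fix wx,wy [-0.02 -0.01]
```

View pics/side13.png

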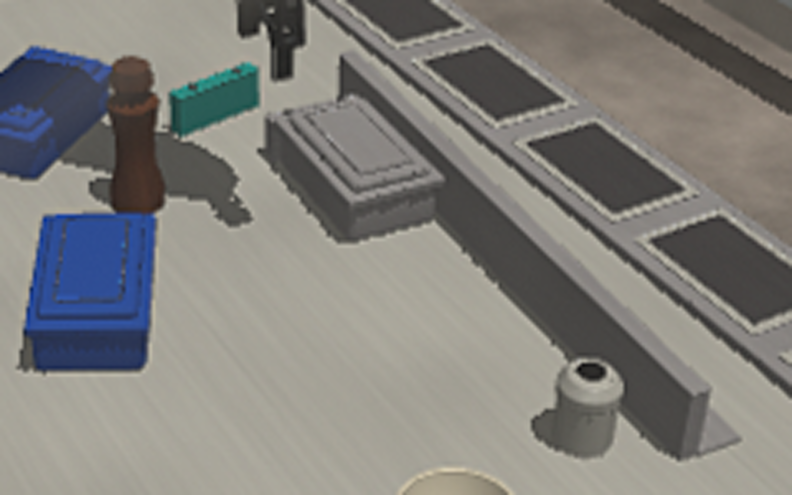

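View pics/top13.png

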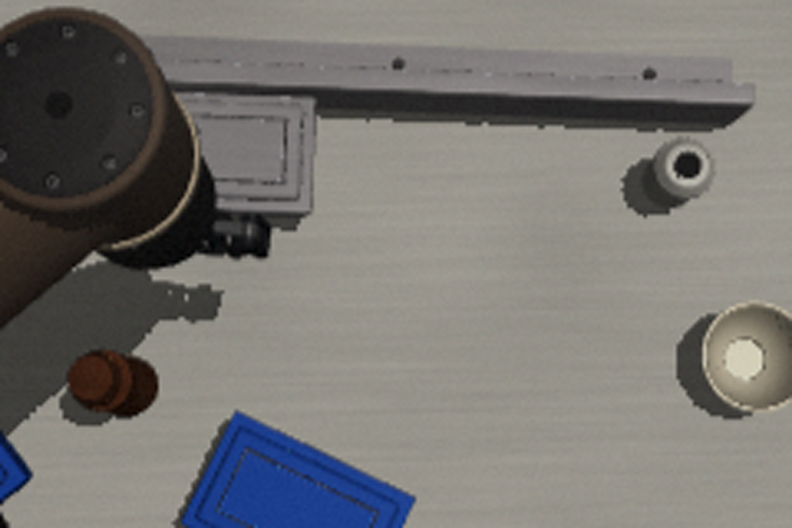

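Request:
send_rows --series '[{"tx": 0, "ty": 0.013, "tz": 0.01, "wx": -0.02, "wy": -0.01, "wz": -0.089}, {"tx": -0.003, "ty": 0, "tz": 0.035, "wx": 0, "wy": 0, "wz": 0}, {"tx": -0.003, "ty": 0, "tz": 0.035, "wx": 0, "wy": 0, "wz": 0}, {"tx": 0, "ty": 0, "tz": 0.025, "wx": 0, "wy": 0, "wz": 0}]'

```text
t: 13.3
eef_pos: [542.9, 203.3, 79.0]
eef_rot: [-0.004, 0.999, -0.036, 0.005]
force: [0.1, -0.4, 0.1]
width: 84.9
```

```bash
python3 -c "
from h import *
x,y=wf((-150,160));go(x,y,38,.0525)"
```

```text
t 13.3 pos [542.9 203.3  79. ] rf [-158.4  160.9] jaw 0.072 F [ 0.1 -0.4  0.1] tz [ 0.011  0.007 -1.   ] w 84.9
tool delta mm [ 8.   1.1 41.1] wz -0.02
tilt fix wx,wy [-0.008 -0.01 ]
```

Request:
send_rows --series '[{"tx": 0, "ty": 0.001, "tz": 0.02, "wx": -0.008, "wy": -0.01, "wz": -0.02}, {"tx": 0, "ty": 0, "tz": 0.016, "wx": 0, "wy": 0, "wz": 0}, {"tx": 0.008, "ty": 0, "tz": 0.005, "wx": 0, "wy": 0, "wz": 0}, {"tx": 0.008, "ty": 0, "tz": 0, "wx": 0, "wy": 0, "wz": 0}, {"tx": 0.007, "ty": 0, "tz": 0, "wx": 0, "wy": 0, "wz": 0}]'

```text
t: 13.8
eef_pos: [565.8, 200.4, 33.4]
eef_rot: [0.001, 0.999, -0.035, -0.002]
force: [0.5, 0.2, 0.6]
width: 85.0
```

```bash
python3 s.py 14 -117 160 38 .0525
```

```text
t 13.8 pos [565.8 200.4  33.4] rf [-135.4  159.2] jaw 0.07 F [0.5 0.2 0.6] tz [-0.004 -0.002 -1.   ] w 85.0
tool delta mm [18.4 -1.1 -4.7] wz -0.018
tilt fix wx,wy [0.003 0.004]
```

View pics/side14.png

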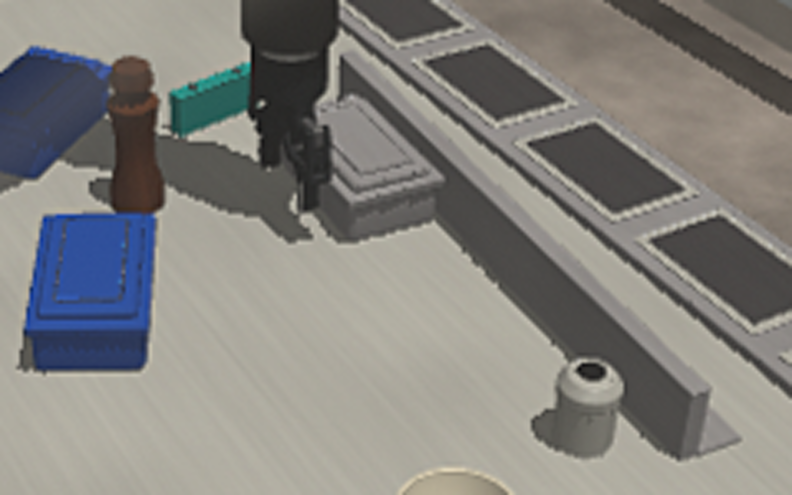

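Request:
send_rows --series '[{"tx": 0.006, "ty": 0, "tz": -0.003, "wx": 0.003, "wy": 0.004, "wz": -0.018}, {"tx": 0.004, "ty": 0, "tz": 0, "wx": 0, "wy": 0, "wz": 0}, {"tx": 0.003, "ty": 0, "tz": 0, "wx": 0, "wy": 0, "wz": 0}]'

```text
t: 14.2
eef_pos: [581.1, 200.0, 39.0]
eef_rot: [-0.002, 1.0, -0.026, 0.002]
force: [-1.0, 0.1, -0.7]
width: 84.9
```

Request:
send_rows --series '[{"tx": 0.003, "ty": 0, "tz": 0, "wx": 0, "wy": 0, "wz": 0}]'

```text
t: 14.3
eef_pos: [583.4, 199.4, 39.1]
eef_rot: [-0.001, 1.0, -0.026, 0.001]
force: [-3.7, 0.7, 0.8]
width: 85.4
```

Request:
send_rows --series '[{"tx": 0.002, "ty": 0, "tz": 0, "wx": 0, "wy": 0, "wz": 0}]'

```text
t: 14.4
eef_pos: [584.8, 199.2, 39.1]
eef_rot: [-0.001, 1.0, -0.026, 0.001]
force: [-10.8, 4.3, 4.9]
width: 85.0
```

```bash
python3 -c "
from h import *
x,y=wf((-117,160));go(x,y,38,.0525)"
```

```text
t 14.4 pos [584.8 199.2  39.1] rf [-116.3  159. ] jaw 0.053 F [-10.8   4.3   4.9] tz [ 0.002  0.003 -1.   ] w 85.0
tool delta mm [-0.7 -1.   1.1] wz -0.0
tilt fix wx,wy [-0.003 -0.001]
```

Firm rail contact at 11 N and rail x = -116, the same as the first time. Now I'll retreat.

Request:
send_rows --series '[{"tx": -0.015, "ty": 0, "tz": 0, "wx": 0, "wy": 0, "wz": 0}, {"tx": -0.02, "ty": 0, "tz": 0, "wx": 0, "wy": 0, "wz": 0}, {"tx": 0, "ty": 0, "tz": -0.04, "wx": 0, "wy": 0, "wz": 0}, {"tx": 0, "ty": 0, "tz": -0.045, "wx": 0, "wy": 0, "wz": 0}, {"tx": 0, "ty": 0, "tz": -0.045, "wx": 0, "wy": 0, "wz": 0}]'

```text
t: 14.9
eef_pos: [546.1, 198.9, 165.6]
eef_rot: [0.003, 1.0, -0.027, -0.004]
force: [0.6, 1.6, -0.1]
width: 84.9
```

Request:
send_rows --series '[{"tx": 0, "ty": 0.045, "tz": -0.02, "wx": 0, "wy": 0, "wz": 0}, {"tx": 0, "ty": 0.045, "tz": 0, "wx": 0, "wy": 0, "wz": 0}, {"tx": 0, "ty": 0.045, "tz": 0, "wx": 0, "wy": 0, "wz": 0}, {"tx": 0, "ty": 0.045, "tz": 0, "wx": 0, "wy": 0, "wz": 0}, {"tx": 0, "ty": 0.045, "tz": 0, "wx": 0, "wy": 0, "wz": 0}]'

```text
t: 15.4
eef_pos: [541.1, -25.1, 197.3]
eef_rot: [-0.002, 1.0, -0.021, 0.006]
force: [2.5, 0.0, -0.7]
width: 84.9
```

Request:
send_rows --series '[{"tx": 0, "ty": 0, "tz": 0, "wx": 0, "wy": 0, "wz": 0}, {"tx": 0, "ty": 0, "tz": 0, "wx": 0, "wy": 0, "wz": 0}, {"tx": 0, "ty": 0, "tz": 0, "wx": 0, "wy": 0, "wz": 0}]'

```text
t: 15.7
eef_pos: [541.0, -30.1, 198.1]
eef_rot: [-0.002, 1.0, -0.024, 0.007]
force: [0.3, -0.4, 0.8]
width: 85.4
```

```bash
python3 s.py 15 -117 160 38 .0525; python3 -c "
from h import *
im=np.load('top15.npy');cv2.imwrite('pics/z15.png',cv2.resize(im[140:195,230:315],None,fx=9,fy=9,interpolation=cv2.INTER_CUBIC)[:,:,::-1])"
```

```text
t 15.7 pos [541.  -30.1 198.1] rf [-148.   -72.3] jaw 0.049 F [ 0.3 -0.4  0.8] tz [ 0.014  0.003 -1.   ] w 85.4
tool delta mm [  29.7 -231.5  161.4] wz 0.004
tilt fix wx,wy [-0.004 -0.014]
```

View pics/side15.png

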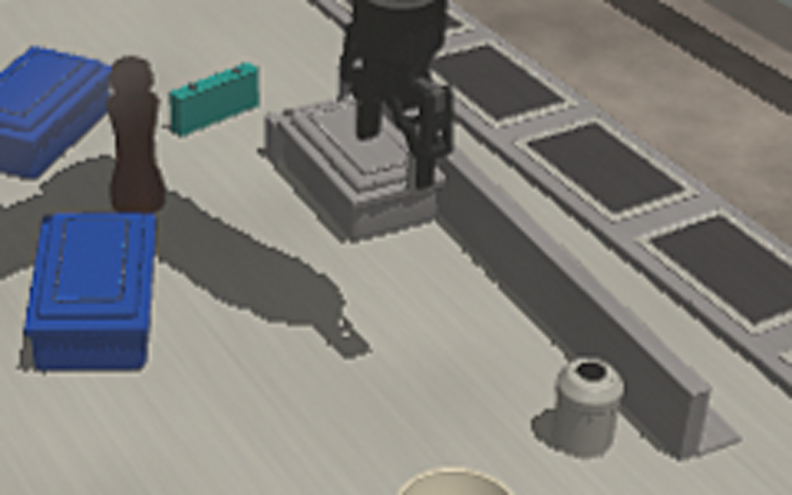

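View pics/top15.png

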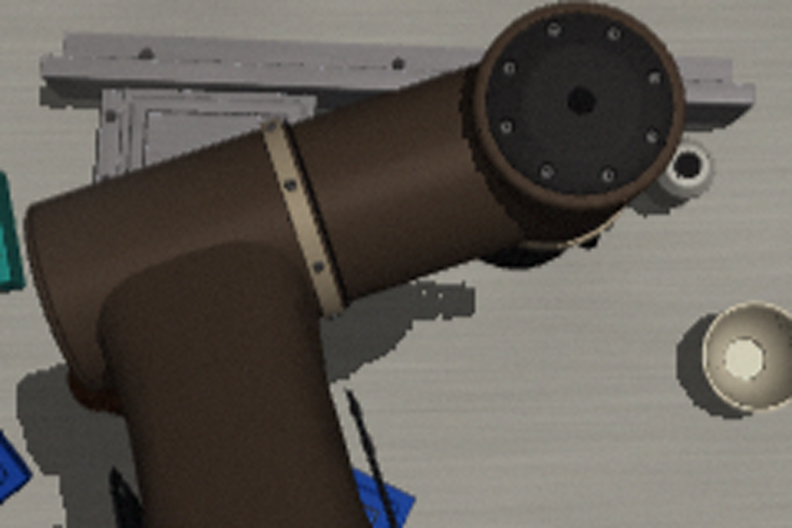

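View pics/z15.png

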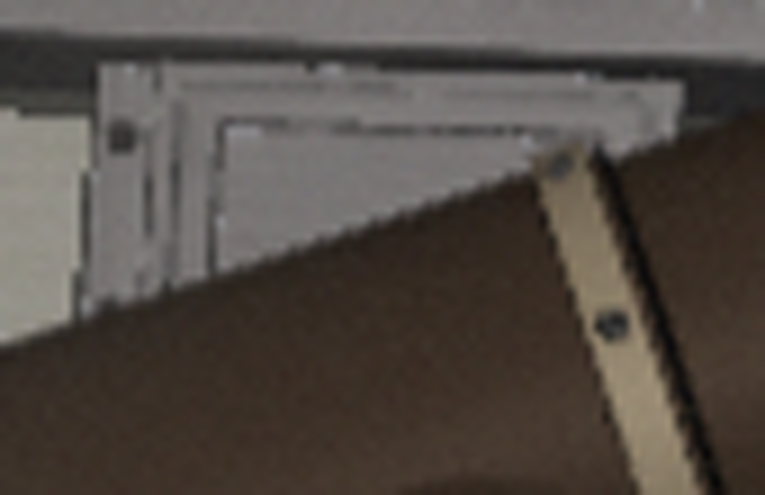

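Compared with before the nudge, the pan sits about 1 px (2–3 mm) closer to the rail and within about 1 mm of the same place along the stop. The shaker, mill and bowl are at the same pixels as at the start. The arm is clear of everything, so I'm handing in.

```bash
python3 -c "
from h import *
print(manip.finish_job())"
```

```text
the job is handed in; nothing more can be done
None
```

I pushed the steel pan against the rail and then along it to the end stop, and handed the job in at about 16 s of the 48 s allowed. No verdict was reported.

**What I did:** I pushed the long side with both open fingers, turning the pan into line with the rail, until contact at about 15 N. I then pushed the end along the rail until it met the stop at about 14 N. A last two-finger nudge on the long side met the rail firmly at about 11 N, and I backed the arm clear.

**Last checks:**
- **Position:** before the final nudge, the top camera put the pan centre at (-53 to -56, 161 to 162) mm in the rail frame. Ideal is (-54, 162), which leaves about 1 mm to the stop.
- **Alignment:** before the final nudge, the pan was in line with the rail to about 0.01 rad.
- **After the nudge:** the pan moved about 1 pixel (2–3 mm) towards the rail and about 1 mm away from the stop, which by my estimate is still inside the 5 mm limit. This was judged by eye, because the arm hid part of the pan in the last top view.
- **Other objects:** the shaker and bowl appear at the same pixels as at the start. The mill does too in the side view (the arm covers most of it in the last top view).

**Disagreements:** the two contacts came 2–3 mm further along than my camera estimate predicted, which is about the calibration error. The rail's left end measured across the two views was also off: it came out 52 mm high instead of 75. I placed the rail from the top view at the stated height instead, and the positions of the shaker and the stop agreed with that.

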